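# Counterbalance a centrifuge bucket

### The arm

A 6-joint arm with a two-finger parallel gripper is mounted at the origin on the work surface. World frame = base frame: x ahead of the robot, y to its left, z up, the work surface at z = 0. Lengths are in m, angles in rad, forces in N, time in s.
With the tool pointing down it reaches from about 0.35 to 0.975 m from the base axis. Payload 4.9 kg.
Tool frame: the origin (TCP) lies at the very end of the fingers, on their centre line; the grasp point (between the pads) lies 19 mm behind it (manip.grasp_offset is the distance from the TCP to the grasp point, in m); z points along the fingers, y is the line along which they close (so a half turn about z gives the same grasp; the last joint's range is limited). The gripper opens to 85 mm and grips with 20 to 120 N. Pads are 22 mm wide; open, the fingers measure 114 mm over their backs; the gripper's body (76 mm by 85 mm) begins 54 mm behind the grasp point. The pads swing forward as they close: fully open they stand 13 mm farther back than shut.
Start: joints at [1.035, 0.053, 1.613, -0, 1.476, -0.119], TCP at [0.253, 0.571, 0.231] pointing down, gripper open.
Joint ranges: [-3.01, 3.01], [-1.01, 2.22], [0.06, 2.58], [-1.02, 4.17], [0.09, 2.62], [-3.14, 3.14]. Speed limits (rad/s): [2.57, 2.57, 3.14, 3.14, 3.14, 3.14].

### API

Orientations are given as a unit quaternion [w, x, y, z].
In Python, from plant import manip, eyes, job_done, models gives the robot as it stands.
- The arm moves only by the tool servo_tool, never from a script. Its argument "motion" is one flat list of numbers, 5 for each row, row after row: the opening, from -1 (shut) to 1 (fully open), then the shift along the tool's x, y, z normalised to -1 to 1, where 1 is 120 mm, then the turn about the tool's z normalised to -1 to 1, where 1 is 45 degrees. A call has 1 to 5 rows; each row is the pose to reach, as a shift and turn from the pose commanded when the call began, along the tool's axes at that moment; what a row does not reach only later rows make up. A row lasts 1/8 s, in which the tool goes at most 62.5 mm and 10.7 degrees, less where a joint would pass 70% of its speed; a pose out of reach is approached as far as the arm can. A call with a number of a shift or a turn outside -1 to 1 is refused whole. A call with a gripper value outside its range is refused whole. The fingers move at their own pace and stop on an object; the grip force is fixed at half the most. Time passes only in rows, so rows that repeat a pose let the fingers close. It gives the time, the measured TCP pose, the force, the opening and the grip force at its end, in the units of the state.
- manip.state(): the state, without advancing time (a new reading comes with each control period).
- eyes.grab_frame(name): name is "scene" or "side" or "wrist"; returns (picture, depth): 400x640x3 uint8, red, green, blue; 400x640 float32, m along the optical axis (not along the pixel's ray), 0 where there is no reading.
- eyes.camera_params(name): a dict with "fov_y" (degrees; the focal length in pixels is half the picture's height over the tangent of half this angle, whatever the lens; pixels are square), "cx", "cy" (the principal point, pixels), "pose" (4x4, takes a point from camera to world coordinates); the wrist camera has in their place "T_tool_cam" (4x4, takes a point from camera to tool coordinates, whose origin is the TCP and whose axes are the flange's). Camera axes: x right, y up, looking along -z (the intrinsics and any distortion apply to the point x, -y, -z); pixel columns grow to the right and rows downward; lengths in m; the calibration is good to about 2 mm. A picture is of the moment at which its call begins: read the wrist's pose just before it. camera_params takes no time and is no camera call.
- job_done(): hands the job in; it is judged then, once.
Trained networks look in the newest picture that a camera, given by its name, has taken for a name from the list of things; names that differ only in an ending like _2 or _b are one class to them, and where a whole thing is asked for, a point or a joint stands for the part that bears it (a point fixed in the world has none). Each returns a list of dicts, best first, with "p" (0 to 1); they miss things now and then, are a little off and sometimes report something else, mostly with a low value. They report only what shows in the picture. A call takes as long as a camera call. They do not tell look-alikes from the thing itself.
- models.regions_of(camera, label): "mask" (400x640 bool, what is visible of it) and "pixel" ([column, row] in pixels, amid what is visible of it).
The state is a dict: "time": time; "joint_pos": joint angles; "joint_vel": joint speeds; "joint_efforts": joint torques, N m; "tool_pos": TCP position; "tool_rot": TCP orientation; "contact_force": force on the tool from outside, world axes, zero at the start; "ft_torque": the same for the moment, N m; "gripper_width": opening from 0.0 (shut) to 1.0 (fully open); "grasp_force": force on a finger pad.
Only numpy, scipy, OpenCV 4.12 (cv2) and the standard library are available. Lean on these libraries where they do the work, as an engineer would, in place of code of your own. Each camera call takes 0.05 s, during which the arm holds its last target. There are 200 camera calls.

### The job

The loaded centrifuge bucket on the balance needs its counterweight made up: push slab weights from the loading shelf fully onto the empty weight pan until the beam comes level, with the pointer at rest between the two heavy marks. Leave the weights you do not need on the shelf, do not touch the bucket, and leave everything else where it is.

Things in the scene. Friction and masses are not known exactly. Their poses are not given: they have to be found in the camera images.
- balance: Two-pan balance fixed on the bench. Frame: x away from the robot (within about 10 degrees), y along the beam from the weight pan to the load pan, origin on the bench under the centre of the weight pan. Load pan centred at y = 200 mm. Beam and pillar stand behind the pans.
- shelf (a point): centre of the top of the white loading shelf on the robot's side of the pans: flat, without rims, 62 mm above the bench, in the balance's frame x -191 to -63 mm, y -125 to 270 mm. The slabs lie on it in front of the weight pan and can be pushed straight across in the balance's +x direction
- weight_pan (a joint): How far the weight pan has come down from its upper stop, m: 0 = at that stop (weights much too light), 0.020 = beam level, 0.040 = lower stop (too heavy). The pointer is between the heavy marks from 0.011 to 0.029. It moves 1.3 mm per 10 g of difference between the pans; stops are reached at about 150 g. Settles within a second.
- weight_pan_floor (a point): centre of the steel weight pan's flat floor; 60 mm above the bench when up, 40 mm when level, 20 mm when fully down. Pan: balance x -60 to 60 mm, y -115 to 115 mm, with 12 mm rims at the sides and far side, none towards the shelf (3 mm gap)
- load_pan_floor (a point): centre of the load pan's flat floor (120 x 130 mm); 20 mm above the bench when fully down, 40 mm when level
- level_marks (a point): middle of the white pointer plate behind the pans, half-way between the two heavy black upright marks (29 mm apart), 206 mm above the bench; the dark pointer is in front of it on the side away from the robot and stands upright when the beam is level
- bucket: the loaded centrifuge bucket standing on the load pan, a dark steel cylinder 94 mm across the rim and 101 mm tall with white tube caps on top; origin at the centre of its underside. Its mass is not known, 260 to 540 g
- large1_c (a point): centre of a plain aluminium slab weight of 200 g, 75 x 40 x 25 mm (its own x, y, z), lying flat on the loading shelf, long side about along the balance's x
- large2_c (a point): centre of a plain aluminium slab weight of 200 g, 75 x 40 x 25 mm (its own x, y, z), lying flat on the loading shelf, long side about along the balance's x
- small1_c (a point): centre of a plain aluminium slab weight of 100 g, 60 x 40 x 15 mm (its own x, y, z), lying flat on the loading shelf, long side about along the balance's x
- small2_c (a point): centre of a plain aluminium slab weight of 100 g, 60 x 40 x 15 mm (its own x, y, z), lying flat on the loading shelf, long side about along the balance's x
- adapter: bystander: grey plastic tube adapter, 44 mm across, 60 mm tall, standing on the loading shelf in front of the load pan; origin under its centre
- tube_rack: bystander: white tube rack, 110 x 200 x 65 mm; origin under its centre
- bottle: bystander: glass bottle, 70 mm across, 170 mm tall; origin under its centre
- beaker: bystander: glass beaker, 80 mm across, 100 mm tall; origin under its centre
- tip_box: bystander: pipette tip box, 87 x 127 x 90 mm; origin under its centre
- spare_bucket: bystander: empty spare bucket, 94 mm across, 85 mm tall, on the bench beside the balance; origin under its centre
Not all that is in view belongs to the job. Leave any black or brown look-alike of the part that bears large1_c alone.

How it is judged:
At the end, for the whole second after the job is handed in: The weight pan's joint rests between 0.011 and 0.029 m (pointer between the marks; slower than 10 mm/s); every slab lies either flat and wholly on the weight pan (clear of the shelf's edge) or on the shelf; the bucket stands upright and still on the load pan, within 30 mm of its centre in x and y (value of joint weight_pan between 0.011 and 0.029 m and velocity of joint weight_pan between -0.01 and 0.01 m/s and ((x of large1_c in the frame of balance between -0.0225 and 0.06 m and y of large1_c in the frame of balance between -0.115 and 0.115 m and z of large1_c in the frame of balance below 0.115 m and angle between large1_c's own z axis and vertical below 0.12 rad) or (x of large1_c in the frame of balance between -0.195 and -0.063 m and y of large1_c in the frame of balance between -0.125 and 0.27 m and z of large1_c in the frame of balance between 0.06 and 0.11 m)) and ((x of large2_c in the frame of balance between -0.0225 and 0.06 m and y of large2_c in the frame of balance between -0.115 and 0.115 m and z of large2_c in the frame of balance below 0.115 m and angle between large2_c's own z axis and vertical below 0.12 rad) or (x of large2_c in the frame of balance between -0.195 and -0.063 m and y of large2_c in the frame of balance between -0.125 and 0.27 m and z of large2_c in the frame of balance between 0.06 and 0.11 m)) and ((x of small1_c in the frame of balance between -0.03 and 0.06 m and y of small1_c in the frame of balance between -0.115 and 0.115 m and z of small1_c in the frame of balance below 0.115 m and angle between small1_c's own z axis and vertical below 0.12 rad) or (x of small1_c in the frame of balance between -0.195 and -0.063 m and y of small1_c in the frame of balance between -0.125 and 0.27 m and z of small1_c in the frame of balance between 0.06 and 0.11 m)) and ((x of small2_c in the frame of balance between -0.03 and 0.06 m and y of small2_c in the frame of balance between -0.115 and 0.115 m and z of small2_c in the frame of balance below 0.115 m and angle between small2_c's own z axis and vertical below 0.12 rad) or (x of small2_c in the frame of balance between -0.195 and -0.063 m and y of small2_c in the frame of balance between -0.125 and 0.27 m and z of small2_c in the frame of balance between 0.06 and 0.11 m)) and x of bucket in the frame of balance between -0.03 and 0.03 m and y of bucket in the frame of balance between 0.17 and 0.23 m and angle between bucket's own z axis and vertical below 0.1 rad and linear speed of bucket below 0.01 m/s); the robot touches nothing.
It fails at once if the robot touches the bucket on the load pan (contact force between bucket and the fingers above 0.5 N or contact force between bucket and the arm above 0.5 N).
It fails at once if a bystander (adapter, tube rack, bottle, beaker, tip box, spare bucket) is pushed more than 20 mm (distance of any of adapter, tube_rack, bottle, beaker, tip_box, spare_bucket from where it was at the start of the episode above 0.02 m).
It also fails if it takes over 56 s, if anything falls off the work surface, if the arm or the gripper's body presses on something with over 40 N, if the wrist force passes 120 N, or if a joint passes its speed limit or range.

## Working session

There is one attempt and no reset: what is moved stays moved. The work goes in short steps, Python scripts to look and compute and a tool call to move; the robot and the scene stay as the last step left them, time stands still between calls to the robot, and variables do not carry over. Pictures are saved under pics/ and viewed, at most 10 in all, crops included, and the job is handed in when it is done.

Besides the shell and the picture viewer there is one more tool, called in YAML: its name, and indented under it one key for each argument. servo_tool: Moves the arm, as the interface text tells. Its arguments: {"type":"object","properties":{"motion":{"type":"array","items":{"type":"number","minimum":-1,"maximum":1}}},"required":["motion"]}

```bash
ls; mkdir -p pics
cat > h.py <<'E'
import numpy as np, cv2
from plant import manip, eyes, job_done, models
from scipy.spatial.transform import Rotation as R
def cloud(name):
    st=manip.state(); img,d=eyes.grab_frame(name); p=eyes.camera_params(name)
    f=200/np.tan(np.radians(p["fov_y"])/2)
    v,u=np.mgrid[0:400,0:640]
    P=np.stack([(u-p["cx"])/f*d,-(v-p["cy"])/f*d,-d],-1)
    if "pose" in p: T=np.array(p["pose"])
    else:
        T=np.eye(4); q=st["tool_rot"]; T[:3,:3]=R.from_quat([q[1],q[2],q[3],q[0]]).as_matrix(); T[:3,3]=st["tool_pos"]; T=T@np.array(p["T_tool_cam"])
    return img,d,P@T[:3,:3].T+T[:3,3]
E
python3 - <<'E'
from h import *
for n in ["scene","side"]:
    img,d,W=cloud(n); cv2.imwrite(f"pics/{n}0.png",img[:,:,::-1]); np.savez(f"{n}0.npz",img=img,d=d,W=W)
    print(n,{k:v for k,v in eyes.camera_params(n).items()})
    for l in ["large1_c","small1_c","adapter","bucket","balance","spare_bucket"]:
        for r in models.regions_of(n,l)[:6]:
            m=r["mask"]&(d>0); print(l,round(r["p"],2),np.round(r["pixel"]),m.sum(),np.round(np.median(W[m],0),3))
print(manip.state())
E
```

```text
pics
scene {'fov_y': 49.81122654902583, 'cx': 313.2211554193479, 'cy': 197.08333337747, 'pose': array([[-0.6046817 , -0.57425449,  0.55189838,  1.18053894],
       [ 0.79630064, -0.42171387,  0.43366198,  0.51376912],
       [-0.01628914,  0.70170449,  0.71228188,  0.97535973],
       [ 0.        ,  0.        ,  0.        ,  1.        ]])}
large1_c 0.75 [387. 205.] 296 [0.338 0.137 0.021]
large1_c 0.67 [307. 208.] 416 [ 0.53  -0.016  0.083]
large1_c 0.64 [317. 166.] 287 [ 0.316 -0.158  0.02 ]
small1_c 0.82 [289. 205.] 195 [ 0.55  -0.07   0.074]
small1_c 0.58 [180. 187.] 1021 [ 0.696 -0.369  0.087]
adapter 0.58 [365. 220.] 366 [0.495 0.154 0.109]
bucket 0.76 [342. 260.] 1364 [0.634 0.177 0.103]
balance 0.71 [341. 260.] 1377 [0.636 0.177 0.103]
balance 0.65 [301. 260.] 12929 [0.683 0.08  0.054]
balance 0.32 [275. 198.] 256 [ 0.539 -0.126  0.074]
spare_bucket 0.74 [212. 166.] 909 [ 0.561 -0.386  0.078]
side {'fov_y': 44.76054231087769, 'cx': 317.7580282736085, 'cy': 205.19456619246793, 'pose': array([[ 0.95372563,  0.17578933, -0.24393758,  0.17813867],
       [-0.30066886,  0.55114918,
[... 871 characters left out ...]
502348e+00,  5.26969969e-02,  1.61287025e+00,  1.22846094e-05,
        1.47602799e+00, -1.19008481e-01]), 'joint_vel': array([-2.88649881e-04,  4.79947303e-05, -1.19317584e-03,  1.04443320e-03,
       -2.91273332e-04, -4.19785102e-04]), 'joint_efforts': array([-1.32534249e-03, -3.93544436e+01, -3.70367789e+01, -1.56960482e-04,
        6.98638287e-04,  2.91377853e-05]), 'tool_pos': array([0.25299689, 0.57149006, 0.23132323]), 'tool_rot': array([-6.20499320e-06,  2.06877921e-01,  9.78366764e-01,  7.44245537e-07]), 'contact_force': array([ 0.28496351,  0.3543423 , -0.03316299]), 'ft_torque': array([-0.01616795,  0.00814446, -0.00105286]), 'grasp_force': 0.0, 'gripper_width': 1.0008626985432458}
```

View pics/scene0.png

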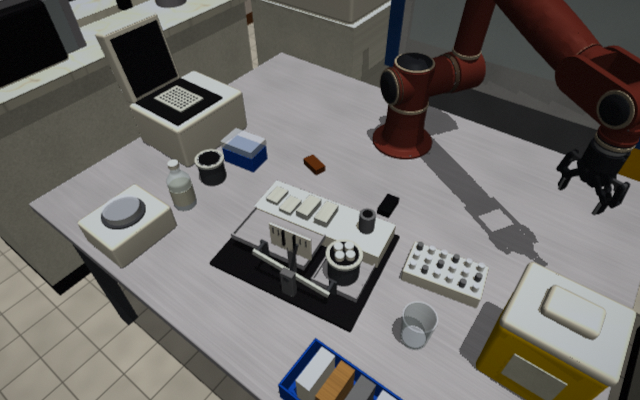

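View pics/side0.png

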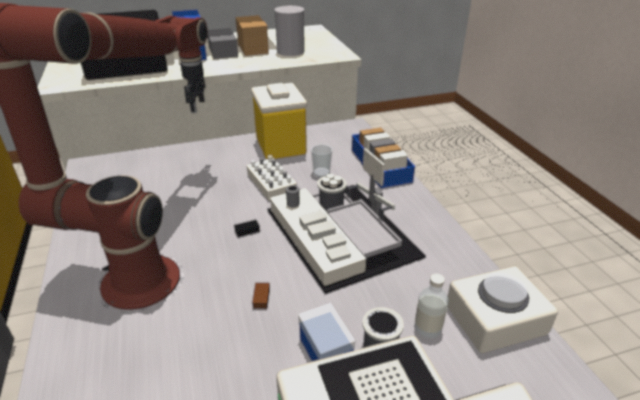

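servo_tool:
  motion: [-1,0,0,-0.5,0,-1,-0.5,-0.45,-0.9,0,-1,-1,-0.95,-0.9,0]

```text
time: 1.08
tool_pos: [0.2989, 0.4651, 0.3359]
tool_rot: [0.002, 0.206, 0.979, 0.002]
contact_force: [1.0, -0.0, -0.2]
gripper_width: 0.381
grasp_force: 0.0
```

servo_tool:
  motion: [-1,-0.5,-0.45,0,0,-1,-1,-0.95,0,0]

```text
time: 1.32
tool_pos: [0.3471, 0.3482, 0.3326]
tool_rot: [0.001, 0.207, 0.978, 0.0]
contact_force: [1.2, -0.3, -0.1]
gripper_width: 0.002
grasp_force: 0.0
```

servo_tool:
  motion: [-1,-0.5,-0.45,0,0,-1,-1,-0.95,0,0]

```text
time: 1.58
tool_pos: [0.3956, 0.2329, 0.3324]
tool_rot: [0.001, 0.207, 0.978, 0.0]
contact_force: [1.3, 0.8, 1.2]
gripper_width: -0.002
grasp_force: 0.0
```

servo_tool:
  motion: [-1,-0.4,-0.45,0,0,-1,-0.8,-0.9,0,0,-1,-0.8,-0.9,0,0,-1,-0.8,-0.9,0,0]

```text
time: 2.08
tool_pos: [0.4395, 0.096, 0.3322]
tool_rot: [0.0, 0.208, 0.978, 0.0]
contact_force: [-0.3, 0.6, 0.1]
gripper_width: 0.005
grasp_force: 0.0
```

Run:
```python
from h import *
img,d,W=cloud("wrist"); cv2.imwrite("pics/w1.png",img[:,:,::-1]); np.savez("w1.npz",img=img,d=d,W=W)
s=manip.state(); print(s["time"],s["tool_pos"],s["tool_rot"],eyes.camera_params("wrist"))
S={n:np.load(n+"0.npz")["W"] for n in("scene","side")}; S["wrist"]=W
for n,w in S.items():
    p=w.reshape(-1,3); b=(p[:,0]>.4)&(p[:,0]<.66)&(p[:,1]>-.3)&(p[:,1]<.3)
    m=b&(abs(p[:,2]-.062)<.004)&(p[:,0]<.62)
    print(n,m.sum(), cv2.minAreaRect(p[m][:,:2].astype(np.float32)) if m.sum()>5 else 0)
```

```text
2.125 [0.43929244 0.09695401 0.33221136] [-3.56095759e-05  2.07563240e-01  9.78221573e-01  2.31061572e-04] {'fov_y': 63.035371077504315, 'cx': 320.07144520870565, 'cy': 198.54432509661225, 'T_tool_cam': array([[ 1.04765013e-04,  9.53779578e-01,  3.00507082e-01,
         7.67202930e-02],
       [ 9.99999981e-01, -1.49949181e-04,  1.27296352e-04,
        -4.08193533e-04],
       [ 1.66473452e-04,  3.00507063e-01, -9.53779575e-01,
        -1.42510552e-01],
       [ 0.00000000e+00,  0.00000000e+00,  0.00000000e+00,
         1.00000000e+00]])}
scene 2647 ((0.5225850343704224, 0.06065233051776886), (0.19419953227043152, 0.4799467921257019), 0.8064626455307007)
side 2299 ((0.5326464176177979, 0.06584006547927856), (0.18804621696472168, 0.4862367510795593), 8.764214515686035)
wrist 16602 ((0.5307590961456299, 0.06863966584205627), (0.18040300905704498, 0.4849385917186737), 8.70687484741211)
```

View pics/w1.png

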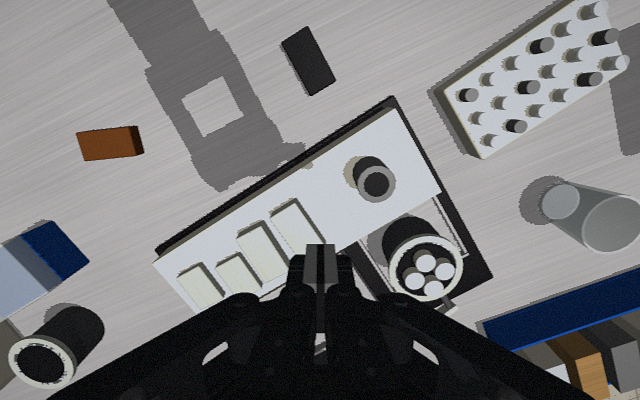

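Run:
```python
from h import *
for n in ("w1","scene0","side0"):
    z=np.load(n+".npz"); W=z["W"]; x,y,h=W[...,0],W[...,1],W[...,2]
    roi=(x>.38)&(x<.66)&(y>-.2)&(y<.4)
    for nm,lo,hi in(("shelf",.057,.067),("small",.0715,.0805),("large",.0815,.092)):
        m=(roi&(h>lo)&(h<hi)).astype(np.uint8)
        m=cv2.morphologyEx(m,cv2.MORPH_OPEN,np.ones((3,3)))
        k,L,st,_=cv2.connectedComponentsWithStats(m)
        for i in range(1,k):
            if st[i,4]>(60 if n!="w1" else 200):
                p=W[L==i]; r=cv2.minAreaRect(p[:,:2].astype(np.float32))
                print(n,nm,st[i,4],np.round(r[0],3),np.round(r[1],3),round(r[2],1),round(np.median(p[:,2]),4),st[i,:2])
```

```text
w1 shelf 227 [0.424 0.387] [0.017 0.015] 66.5 0.0646 [537  37]
w1 shelf 203 [0.43  0.356] [0.016 0.015] 50.5 0.0645 [511  55]
w1 shelf 15627 [0.512 0.02 ] [0.129 0.395] 8.7 0.062 [153 108]
w1 shelf 213 [0.635 0.375] [0.014 0.055] 45.3 0.0617 [561 190]
w1 shelf 428 [ 0.586 -0.045] [0.03  0.057] 2.6 0.0615 [256 274]
w1 small 1086 [ 0.543 -0.075] [0.06 0.04] 5.8 0.077 [216 255]
w1 small 1140 [ 0.535 -0.131] [0.06  0.041] 5.5 0.077 [177 265]
w1 large 277 [0.634 0.374] [0.015 0.058] 46.1 0.0869 [572 194]
w1 large 1431 [0.508 0.032] [0.067 0.04 ] 8.4 0.087 [270 202]
w1 large 1600 [ 0.521 -0.024] [0.075 0.041] 4.1 0.087 [236 226]
scene0 shelf 209 [ 0.58  -0.106] [0.038 0.103] 2.2 0.0596 [260 200]
scene0 shelf 1690 [0.504 0.08 ] [0.129 0.279] 8.9 0.0597 [291 208]
scene0 small 153 [ 0.537 -0.129] [0.06 0.04] 9.3 0.0746 [268 187]
scene0 small 169 [ 0.544 -0.073] [0.061 0.039] 6.3 0.0744 [280 197]
scene0 large 229 [ 0.523 -0.02 ] [0.075 0.04 ] 5.1 0.0842 [299 197]
scene0 large 189 [0.513 0.04 ] [0.08  0.037] 24.3 0.0844 [322 202]
side0 shelf 1898 [0.542 0.023] [0.193 0.398] 8.8 0.0602 [273 190]
side0 shelf 137 [0.608 0.032] [0.129 0.037] 63.1 0.0595 [337 205]
side0 small 162 [ 0.543 -0.077] [0.057 0.043] 5.0 0.0749 [323 233]
side0 small 211 [ 0.533 -0.135] [0.06  0.044] 3.1 0.0754 [326 246]
side0 large 201 [0.51  0.029] [0.075 0.043] 7.2 0.0852 [300 211]
side0 large 216 [ 0.521 -0.027] [0.077 0.046] 2.9 0.0851 [307 221]
```

servo_tool:
  motion: [-1,-0.256,-0.596,0.3,-0.2,-1,-0.256,-0.596,0.6,-0.43,-1,-0.256,-0.596,0.9,-0.66,-1,-0.256,-0.596,1,-0.724,-1,-0.256,-0.596,1,-0.724]

```text
time: 2.75
tool_pos: [0.4375, 0.0206, 0.2109]
tool_rot: [-0.001, -0.077, 0.997, 0.0]
contact_force: [0.7, -0.4, -0.1]
gripper_width: 0.004
grasp_force: 0.0
```

```bash
cat >> h.py <<'E'
O=np.array([.6485,-.0325]); A=np.radians(8.7); BX=np.array([np.cos(A),np.sin(A)]); BY=np.array([-np.sin(A),np.cos(A)])
def bal(p): p=np.asarray(p)[...,:2]-O; return np.stack([p@BX,p@BY],-1)
def tcp():
    s=manip.state(); q=s["tool_rot"]; r=R.from_quat([q[1],q[2],q[3],q[0]]).as_matrix()
    print("t",s["time"],"bal",np.round(bal(s["tool_pos"]),4),"z",round(s["tool_pos"][2],4),"toolx deg in bal",np.degrees(np.arctan2(r[1,0],r[0,0])-A)%360, "F",np.round(s["contact_force"],1))
E
python3 -c "from h import *;tcp()"
```

```text
t 2.75 bal [-0.2005  0.0844] z 0.2109 toolx deg in bal 180.07587284179658 F [ 0.7 -0.4 -0.1]
```

servo_tool:
  motion: [-1,0,-0.01,0.5,0,-1,0,-0.01,1,0]

```text
time: 3.0
tool_pos: [0.4407, 0.0188, 0.0934]
tool_rot: [0.003, -0.076, 0.997, -0.001]
contact_force: [0.8, -0.3, -1.2]
gripper_width: -0.002
grasp_force: 0.0
```

servo_tool:
  motion: [-1,0,0,0.15,0,-1,0,0,0.22,0,-1,0,0,0.22,0]

```text
time: 3.38
tool_pos: [0.4395, 0.0185, 0.0668]
tool_rot: [0.001, -0.076, 0.997, -0.0]
contact_force: [0.1, 0.8, 0.1]
gripper_width: 0.0
grasp_force: 0.0
```

servo_tool:
  motion: [-1,-0.2,0,0,0,-1,-0.35,0,0,0,-1,-0.5,0,0,0,-1,-0.65,0,0,0,-1,-0.8,0,0,0]

```text
time: 4.0
tool_pos: [0.5354, 0.0328, 0.0681]
tool_rot: [0.001, -0.076, 0.997, -0.0]
contact_force: [-2.3, -0.5, 1.2]
gripper_width: -0.0
grasp_force: 0.8
```

servo_tool:
  motion: [-1,-0.13,0,0,0,-1,-0.26,0,0,0,-1,-0.38,0,0,0,-1,-0.38,0,0,0]

```text
time: 4.5
tool_pos: [0.5799, 0.0397, 0.0661]
tool_rot: [0.001, -0.076, 0.997, -0.0]
contact_force: [0.5, 0.3, -0.5]
gripper_width: -0.002
grasp_force: 0.0
```

```bash
cat >> h.py <<'E'
def slabs(name,tag):
    img,d,W=cloud(name); cv2.imwrite(f"pics/{tag}.png",img[:,:,::-1]); B=bal(W); x,y,h=B[...,0],B[...,1],W[...,2]
    off={"scene":-.0025,"side":-.002,"wrist":0}[name]
    roi=(x>-.2)&(x<.06)&(y>-.125)&(y<.13)
    pan=roi&(x>-.045)&(x<.05)&(abs(y)<.1)&(h<.066)&(h>.015)
    if pan.sum()>20:
        c,e=np.histogram(h[pan],np.arange(.015,.067,.001)); print("pan floor hist",[(round(a-off,4),n) for a,n in zip(e,c) if n>30])
    m=(roi&(((h>.071)&(h<.092))|((x>-.058)&(h>.03)&(h<.092)))).astype(np.uint8)
    n8=cv2.connectedComponentsWithStats
    for lo in np.arange(.03,.092,.002):
        k,L,st,_=n8(cv2.morphologyEx((m&(h>lo)&(h<lo+.004)).astype(np.uint8),cv2.MORPH_OPEN,np.ones((2,2))))
        for i in range(1,k):
            if st[i,4]>(100 if name!="wrist" else 600):
                r=cv2.minAreaRect(B[L==i].astype(np.float32))
                print(np.round(r[0],3),np.round(r[1],3),round(r[2],1),"top",round(np.median(h[L==i])-off,4),st[i,4])
E
python3 -c "
from h import *;tcp()
for n in ('side','scene'): print(n); slabs(n,n+'1')"
```

```text
t 4.5 bal [-0.0569  0.0817] z 0.0661 toolx deg in bal 180.0090067605178 F [ 0.5  0.3 -0.5]
side
pan floor hist [(np.float64(0.056), np.int64(48)), (np.float64(0.057), np.int64(71)), (np.float64(0.058), np.int64(163)), (np.float64(0.059), np.int64(224)), (np.float64(0.06), np.int64(211)), (np.float64(0.061), np.int64(185)), (np.float64(0.062), np.int64(123)), (np.float64(0.063), np.int64(69))]
[ 0.019 -0.008] [0.074 0.096] 2.9 top 0.0604 207
[-0.031 -0.075] [0.095 0.052] 54.5 top 0.0604 169
scene
pan floor hist [(np.float64(0.0565), np.int64(55)), (np.float64(0.0575), np.int64(94)), (np.float64(0.0585), np.int64(165)), (np.float64(0.0595), np.int64(204)), (np.float64(0.0605), np.int64(190)), (np.float64(0.0615), np.int64(113)), (np.float64(0.0625), np.int64(65))]
[0.295 0.156] [0.865 0.114] 36.6 top 0.0601 349
[0.237 0.175] [0.936 0.051] 34.3 top 0.0768 101
```

servo_tool:
  motion: [-1,0.5,0,-0.02,0,-1,1,0,-0.02,0]

```text
time: 4.85
tool_pos: [0.4585, 0.0212, 0.0677]
tool_rot: [-0.0, -0.076, 0.997, 0.0]
contact_force: [-0.1, -0.9, 1.4]
gripper_width: 0.003
grasp_force: 0.0
```

servo_tool:
  motion: [-1,0.17,-0.2,0,0,-1,0.17,-0.45,0,0,-1,0.17,-0.45,0,0]

```text
time: 5.22
tool_pos: [0.4477, -0.0362, 0.0684]
tool_rot: [0.0, -0.074, 0.997, -0.0]
contact_force: [0.4, 0.4, 0.3]
gripper_width: 0.0
grasp_force: 0.0
```

Run:
```python
from h import *
tcp(); slabs("wrist","w2")
```

```text
t 5.225 bal [-0.199   0.0267] z 0.0684 toolx deg in bal 179.83771153761816 F [0.4 0.4 0.3]
[-0.202 -0.033] [0.025 0.189] 43.5 top 0.077 1502
[-0.203 -0.034] [0.023 0.189] 43.6 top 0.0771 1217
```

View pics/w2.png

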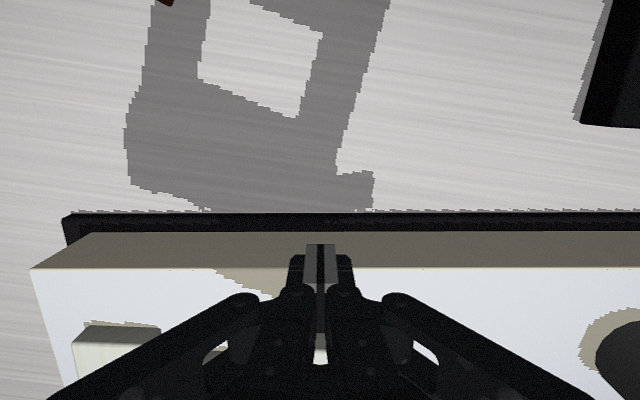

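servo_tool:
  motion: [-1,-0.2,0,0.02,0,-1,-0.35,0,0.02,0,-1,-0.5,0,0.02,0,-1,-0.65,0,0.02,0,-1,-0.8,0,0.02,0]

```text
time: 5.9
tool_pos: [0.5427, -0.0193, 0.0653]
tool_rot: [-0.001, -0.076, 0.997, 0.0]
contact_force: [-1.8, -0.2, 1.0]
gripper_width: 0.001
grasp_force: 0.8
```

servo_tool:
  motion: [-1,-0.13,0,0,0,-1,-0.26,0,0,0,-1,-0.4,0,0,0,-1,-0.4,0,0,0]

```text
time: 6.4
tool_pos: [0.5914, -0.0129, 0.0659]
tool_rot: [0.0, -0.076, 0.997, -0.0]
contact_force: [-0.8, 0.5, 0.5]
gripper_width: -0.003
grasp_force: 0.0
```

servo_tool:
  motion: [-1,0,0,-0.5,0,-1,0.5,0,-1,0,-1,1,0,-1,0,-1,1,0,-1,0,-1,1,0,-1,0]

```text
time: 7.02
tool_pos: [0.471, -0.0315, 0.1863]
tool_rot: [0.001, -0.075, 0.997, -0.0]
contact_force: [0.5, 0.6, -0.0]
gripper_width: -0.001
grasp_force: 0.0
```

Run:
```python
from h import *
tcp()
for n in ("side","scene"):
    img,d,W=cloud(n); cv2.imwrite(f"pics/{n}2.png",img[:,:,::-1])
    s={"side":np.s_[110:290,240:440],"scene":np.s_[170:320,200:400]}[n]
    cv2.imwrite(f"pics/{n}2c.png",cv2.resize(img[s][:,:,::-1],None,fx=3.5,fy=3.2))
    B=bal(W); h=W[...,2]+.0023
    # height map on pan and shelf, 10 mm cells
    print(n)
    for x in np.arange(-.185,.06,.015):
        row=[]
        for y in np.arange(-.115,.116,.01):
            m=(abs(B[...,0]-x)<.0075)&(abs(B[...,1]-y)<.005)&(d>0)
            row.append(f"{1000*np.median(h[m]):3.0f}" if m.sum()>3 else " --")
        print(f"{x*1000:5.0f}"," ".join(row))
```

```text
t 7.025 bal [-0.1753  0.0278] z 0.1863 toolx deg in bal 179.9595648609767 F [ 0.5  0.6 -0. ]
side
 -185  55  56  61  47  58  60  57  64 460 282 293 355 271 235 210 226  64  64 246 495  62  48  60  45
 -170  62  63  63  63  63  63  63 452 465 278 306 361 212 212 211  66 504 284 504 504  64  64  62  62
 -155  63  63  70  76  74  73  62  64 458  62  63 354 375 179  66  67  65  65 504  63  62  63  62  63
 -140  63  68  76  77  78  79  --  70  75  75  74  64  63 361  63  64  66 496 499  64  62  62  63  64
 -125  63  68  77  77  78  77  --  72  77  78  77  77  --  62  63  63  64 474  62  61  62  64  62  63
 -110  63  66  77  78  78  77  --  71  77  78  77  --  --  63  64  62  63  63  63  62  62  62  62  63
  -95  62  63  67  70  64  --  --  75  78  77  78  --  --  62  62  63  62  62  63  62  63  62  63  64
  -80  62  62  62  62  63  63  63  63  70  78  77  --  63  62  63  63  62  62  63  62  63  63  63  63
  -65  53  62  63  63  62  62  62  62  62  63  62  61  64  62  63  63  --  63  62  63  --  62  62  62
  -50  41  13  39  40  40  38  39  39  39  38  38  40  39  --  41  40  40  39  43  5
[... 1771 characters left out ...]
  38  38  38  38  37  --  --  --  --  --  --  --  63  64  63  --  --  63  62  63  57  35
  -20  48  39  39  39  38  38  39  38  --  --  --  --  --  --  --  --  --  --  --  --  --  62  56  24
   -5  43  39  39  38  37  38  38  39  38  --  --  --  --  --  --  --  --  --  --  --  --  --  51  16
   10  49  39  38  38  38  38  38  39  38  38  37  --  --  --  --  --  --  --  --  --  --  --  --  23
   25  49  40  39  37  38  38  38  38  38  38  38  38  39  --  --  --  --  --  --  46  54  46  46  14
   40  48  40  39  38  38  38  38  38  38  --  --  40  38  40  44  42  44  38  --  --  40  38  40  25
   55  13  15  37  15  36  34  25  40  46  46  --  --  --  48  42  42  42  44  43  --  --  40  46  43
```

View pics/scene2c.png

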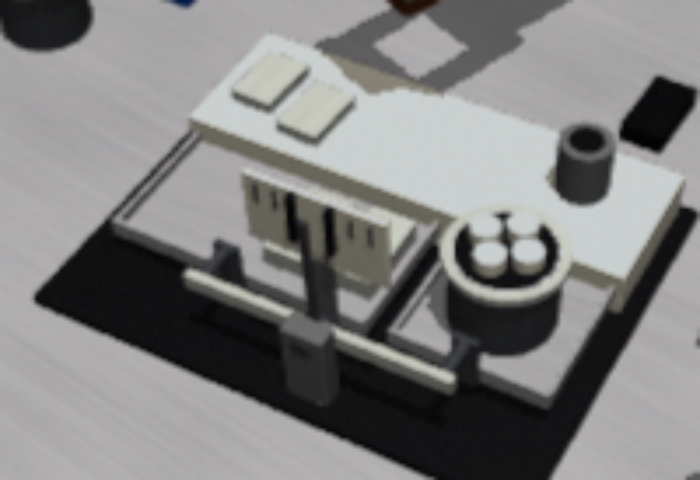

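The scene crop shows the pointer at about (310,240), between the two heavy marks. Both large slabs lie flat on the pan, whose floor is at about 39 mm. The two small slabs are still on the shelf.

servo_tool:
  motion: [-1,0,0,-0.1,0,-1,0,0,-0.1,0,-1,0,0,-0.1,0,-1,0,0,-0.1,0,-1,0,0,-0.1,0]

```text
time: 7.75
tool_pos: [0.4716, -0.0314, 0.1974]
tool_rot: [-0.0, -0.076, 0.997, 0.0]
contact_force: [-0.0, -0.6, -0.6]
gripper_width: 0.002
grasp_force: 0.0
```

Run:
```python
from h import *
img,d,W=cloud("side"); B=bal(W); h=W[...,2]+.002
f=lambda a,b,c,e:(B[...,0]>a)&(B[...,0]<b)&(B[...,1]>c)&(B[...,1]<e)&(d>0)
z=np.median(h[f(-.04,.04,-.09,-.01)]); print("floor",z)
for c,e in((.02,.04),(.075,.095)):
    m=f(-.06,.06,c,e)&(abs(h-z-.025)<.005); print("slab x",np.percentile(B[...,0][m],[2,98]))
if .034<z<.046: print(job_done())
```

```text
floor 0.03860782216700942
slab x [-0.04019694  0.02999671]
slab x [-0.04512266  0.02768905]
the job is handed in; nothing more can be done
None
```

I pushed both 200 g slabs fully onto the weight pan and left the two 100 g slabs on the shelf; the beam is close to level (pan floor at about 39 mm, 40 mm is level), the pointer is between the heavy marks, and the job is handed in.

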